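# Send a glass jar under the magnifier lamp and lock the carriage

### The job

Push the carriage with its jar along the rods until it snaps fully home under the magnifier lamp, then turn the lock knob clockwise until it clicks past its detent, against its end stop, with its steel tongue behind the carriage. Keep the jar upright in its nest, do not knock the lamp, and leave the other things on the table where they are.

Things in the scene. Friction and masses are not known exactly. Their poses are not given: they have to be found in the camera images.
- stand: fixed inspection stand: aluminium base plate 400 x 200 mm, 10 mm thick, with two steel rods along its x axis. Origin on the table; x is the direction in which the carriage is pushed (towards the robot's right, roughly world -y), y away from the robot, z up. A lamp column stands at its far right corner (x 180, y 125 mm, 26 mm thick), the knob on the robot's side at x -20, y -160 mm.
- carriage (a joint): travel of the carriage along the stand's x, in m: 0 at the left end, where it starts, 0.122 fully home at the end stop. A spring detent resists with about 7 N from 0.10 and tops at 0.112; past that it draws the carriage on to 0.122 and holds it there.
- push_plate (a point): middle of the outer (left, stand -x) face of the carriage's upright push plate: grey, 100 mm wide (y), 62 mm high (44 to 106 mm above the table), 10 mm thick; this point is 74 mm above the table. Axes as the stand. Home is at stand x = 22 mm, 15 mm in under the lamp's rim: an upright gripper strikes the lamp, so lean it 30 to 45 degrees towards stand -x.
- nest (a point): centre of the floor of the round nest on the carriage, 46 mm above the table, 85 mm beyond the push plate's face: inner diameter 84 mm, rim 12 mm high, 6 mm thick.
- jar: closed glass jar with wooden lid, 76 mm across, 115 mm high, 0.25 kg, standing loose in the nest; origin at the centre of its underside, z up.
- lamp_rim (a point): stand -x point of the lower edge of the lamp's round grey head, 208 mm above the table. The head is a ring 200 mm across and 34 mm thick with a glass lens; its centre is 100 mm further along the stand's x, above the home place of the jar. It is fixed to the stand.
- lock (a joint): angle of the lock knob, in rad, growing clockwise seen from above: 0 to 0.18 at the start, 1.35 at the end stop. A spring detent resists from 0.8 with about 0.2 N m, tops at 1.10 and then snaps the knob on to 1.35.
- lock_grip (a point): on the knob's vertical axis, at the middle of its black bar grip, 90 mm above the table: bar 70 mm long along this point's x, 16 mm wide, 66 to 110 mm above the table. Under it a steel tongue, 10 mm thick, 56 mm above the table, reaches 140 mm along the same +x; locked, it points 75 degrees to the left of stand x, its tip behind the push plate. It cannot pass unless the carriage is home.
- jar_tall: bystander: tall closed glass jar with wooden lid, 90 mm across, 170 mm high, off the stand's right end; origin at the centre of its underside
- jar_squat: bystander: squat closed glass jar with wooden lid, 96 mm across, 85 mm high, on the robot's side of the stand, right of the knob; origin at the centre of its underside
- lid: bystander: loose round wooden lid, 92 mm across, 20 mm high, lying by the stand's near left corner; origin at the centre of its underside
- brush: bystander: wooden dusting brush, 170 mm long, lying along the stand's far side; origin at the centre of its underside (brush: middle of its length)
- bowl: bystander: open glass bowl, 130 mm across, 55 mm high, at the right; origin at the centre of its underside
- sprayer: bystander: white plastic bottle, 64 mm across, 170 mm high, standing at the right; origin at the centre of its underside
- tape: bystander: roll of clear tape, 100 mm across, 45 mm high, lying flat at the left; origin at the centre of its underside
Things that resemble listed ones, but are neither listed nor needed, are in the scene too. Leave any pink or yellow look-alike of the jar alone.

How it is judged:
On the way, in this order (a step that is already met when the one before it is completed fails the run):
1. the carriage is past its detent and home under the lamp (value of joint carriage above 0.117 m), for 0.2 s.
2. the lock knob is past its detent, with the carriage home (value of joint carriage above 0.117 m and value of joint lock above 1.25 rad), for 0.2 s.
At the end, for the whole second after the job is handed in: The carriage is home (travel over 0.117 m), the lock knob is past its click (over 1.25 rad), and the jar stands still and upright (within 0.1 rad) in its nest (within 12 mm of its centre and down on its floor) (all of step 2 and horizontal distance between jar and nest below 0.012 m and z of jar in the frame of nest below 0.006 m and angle between jar's own z axis and vertical below 0.1 rad and linear speed of jar below 0.02 m/s); the robot touches nothing.
It fails at once if the jar tips or leaves its nest (angle between jar's own z axis and vertical above 0.35 rad or horizontal distance between jar and nest above 0.03 m).
It fails at once if the lamp is knocked (over 8 N) (contact force between any of the arm, the fingers and lamp above 8 N).
It fails at once if a bystander is moved more than 30 mm or tipped (distance of any of jar_tall, jar_squat, lid, brush, bowl, sprayer, tape from where it was at the start of the episode above 0.03 m or angle between any of jar_tall, jar_squat, lid, bowl, sprayer, tape's own z axis and vertical above 0.5 rad).
It also fails if it takes over 53 s, if anything falls off the work surface, if the arm or the gripper's body presses on something with over 40 N, if the wrist force passes 120 N, or if a joint passes its speed limit or range.

### The arm

A 6-joint arm with a two-finger parallel gripper is mounted at the origin on the work surface. World frame = base frame: x ahead of the robot, y to its left, z up, the work surface at z = 0. Lengths are in m, angles in rad, forces in N, time in s.
With the tool pointing down it reaches from about 0.325 to 0.85 m from the base axis. Payload 15.5 kg.
Tool frame: the origin (TCP) lies at the centre of the arm's flange, where the gripper is bolted on; the fingertips stand 191 mm ahead of it and the grasp point (between the pads) lies 172 mm ahead of it (robot.hold_point_z is the distance from the TCP to the grasp point, in m); z points along the fingers, y is the line along which they close (so a half turn about z gives the same grasp; the last joint's range is limited). The gripper opens to 91 mm and grips with 3 to 60 N. Pads are 32 mm wide; open, the fingers measure 118 mm over their backs; the gripper's body (76 mm by 178 mm) begins 60 mm behind the grasp point.
Start: joints at [-1.246, 0.494, 1.345, -0, 1.302, -0.096], TCP at [0.255, -0.57, 0.405] pointing down, gripper open.
Joint ranges: [-2.91, 2.91], [-0.82, 2.16], [0.22, 2.67], [-1.22, 4.37], [0.12, 2.79], [-3.08, 3.08]. Speed limits (rad/s): [1.89, 1.89, 2.57, 3.01, 3.01, 3.01].

### API

Orientations are given as a unit quaternion [w, x, y, z].
In Python, from rig import robot gives the robot as it stands.
- The arm moves only by the tool play_rows, never from a script. Its argument "motion" is a list of rows, each an object of numbers: "tx", "ty", "tz": the shift along the world's x, y, z in cm; "roll": the turn about the world's z in rad; "hand": the closure, from -1 (fully open) to 1 (shut). In form: [{"tx": .., "ty": .., "tz": .., "roll": .., "hand": ..}, ...]. A call has 1 to 5 rows; each row is the pose to reach, as a shift and turn from the pose commanded when the call began; what a row does not reach only later rows make up. A row lasts 1/12 s, in which the tool goes at most 41.7 mm and 7.16 degrees, less where a joint would pass 70% of its speed; a pose out of reach is approached as far as the arm can. A call with a gripper value outside its range is refused whole. The fingers move at their own pace and stop on an object; "squeeze" is the grip in N (left out, the last holds). Time passes only in rows, so rows that repeat a pose let the fingers close. It gives the time, the measured TCP pose, the force, the opening and the grip force at its end, in the units of the state.
- robot.observe(): the state, without advancing time (a new reading comes with each control period).
- robot.snapshot(name): name is "side" or "top" or "wrist"; returns a dict with "pixels" (480x640x3 uint8, red, green, blue), "fx", "fy", "cx", "cy" (pixels), "R" (3x3) and "t" (3): a world point X has camera coordinates R X + t. Camera axes: x right, y down, z forward; pixel columns grow to the right and rows downward; lengths in m; the calibration is good to about 2 mm. A picture is of the moment at which its call begins. There is no depth.
- robot.close_job(): hands the job in; it is judged then, once.
The state is a dict: "time": time; "q": joint angles; "qvel": joint speeds; "joint_torque": joint torques, N m; "tool_pos": TCP position; "ee_rot": TCP orientation; "wrist_force": force on the tool from outside, world axes, zero at the start; "wrist_torque": the same for the moment, N m; "grip_width": opening from 0.0 (shut) to 1.0 (fully open); "gripper_force": force on a finger pad.
Only numpy, scipy, OpenCV 4.12 (cv2) and the standard library are available. Lean on these libraries where they do the work, as an engineer would, in place of code of your own. Each camera call takes 0.05 s, during which the arm holds its last target. There are 200 camera calls.

## Working session

There is one attempt and no reset: what is moved stays moved. The work goes in short steps, Python scripts to look and compute and a tool call to move; the robot and the scene stay as the last step left them, time stands still between calls to the robot, and variables do not carry over. Pictures are saved under pics/ and viewed, at most 10 in all, crops included, and the job is handed in when it is done.

Besides the shell and the picture viewer there is one more tool, called as name(argument=value, ...), one argument or row to a line, values as JSON. play_rows: Moves the arm, as the interface text tells. Its arguments: {"type":"object","properties":{"motion":{"type":"array"},"squeeze":{"type":"number"}},"required":["motion"]}

```bash
ls; mkdir -p pics; python3 - <<'E'
from rig import robot
import cv2,numpy as np,pickle
d={}
for n in("side","top","wrist"):
    s=robot.snapshot(n);d[n]=s;cv2.imwrite(f"pics/{n}0.png",s["pixels"][:,:,::-1]);print(n,s["fx"],s["cx"],s["cy"],np.round(s["R"],3).tolist(),np.round(s["t"],3), np.round(-np.array(s["R"]).T@s["t"],3))
pickle.dump(d,open("s0.pkl","wb"))
print(robot.observe())
E
```

```text
pics
side 488.7203966212395 319.70034306763847 239.392598522135 [[-0.997, -0.075, -0.015], [-0.041, 0.689, -0.724], [0.065, -0.721, -0.69]] [0.6   0.148 1.519] [0.506 1.039 1.164]
top 433.91707467656846 321.4864889243645 236.6744261509931 [[-0.001, -1.0, 0.001], [-0.994, 0.001, -0.113], [0.113, -0.002, -0.994]] [-0.003  0.63   1.414] [ 0.466 -0.002  1.476]
wrist 432.3975711025708 319.4485237495622 241.6792574832166 [[0.409, -0.913, -0.002], [-0.885, -0.397, 0.242], [-0.221, -0.097, -0.97]] [-0.624 -0.027  0.389] [ 0.317 -0.543  0.383]
{'time': 0.15, 'q': array([-1.24546894e+00,  4.94041656e-01,  1.34594121e+00, -1.13458841e-05,
        1.30251079e+00, -9.54900946e-02]), 'qvel': array([ 0.00075463, -0.00214219, -0.00168437, -0.00130603, -0.00094541,
        0.00067216]), 'joint_torque': array([ 2.96507751e-03, -8.79202008e+01, -3.82047236e+01,  7.09084491e-02,
        5.03224600e-02, -2.29075596e-05]), 'tool_pos': array([ 0.25529148, -0.57037354,  0.40429054]), 'ee_rot': array([-4.46899156e-04,  9.77945214e-01,  2.08861093e-01, -5.70899635e-05]), 'wrist_force': array([-0.08649601, -0.08596086,  0.31988331]), 'wrist_torque': array([0.01025701, 0.03424488, 0.06221533]), 'gripper_force': 0.0, 'grip_width': 0.9986903009636472}
```

View pics/top0.png

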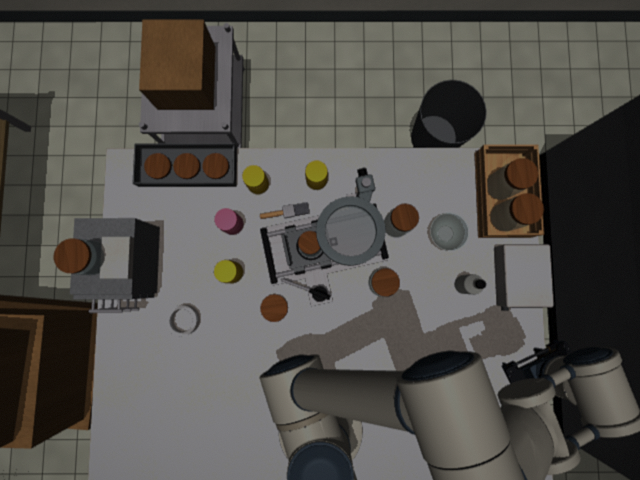

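View pics/side0.png

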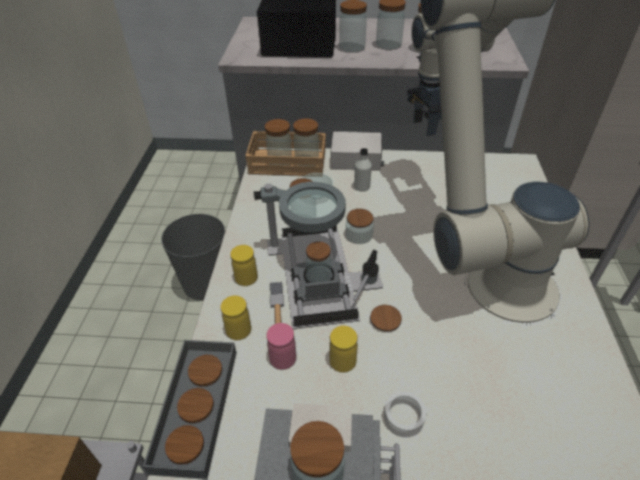

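```bash
python3 - <<'E'
import cv2
a=cv2.imread("pics/top0.png")[185:315,245:415];cv2.imwrite("pics/topc.png",cv2.resize(a,None,fx=4.5,fy=4.5,interpolation=cv2.INTER_CUBIC))
a=cv2.imread("pics/side0.png")[170:335,250:410];cv2.imwrite("pics/sidec.png",cv2.resize(a,None,fx=3.6,fy=3.6,interpolation=cv2.INTER_CUBIC))
E
```

```text
(no output)
```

View pics/topc.png

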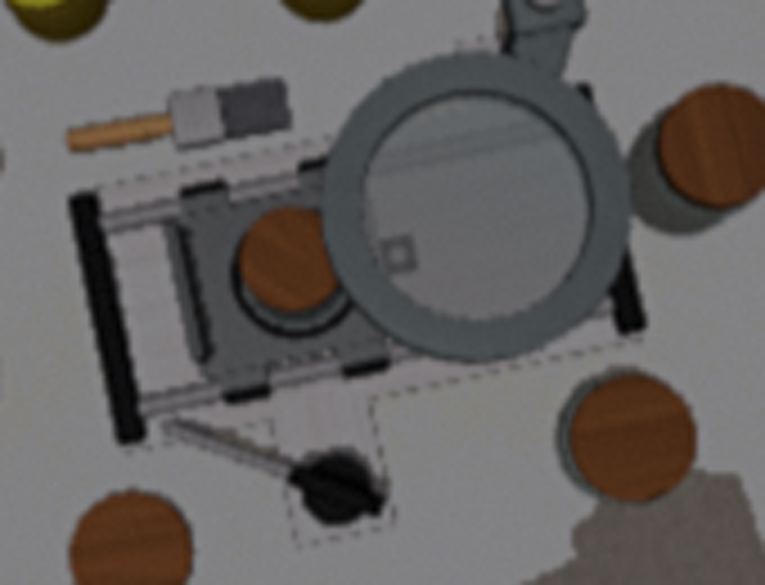

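View pics/sidec.png

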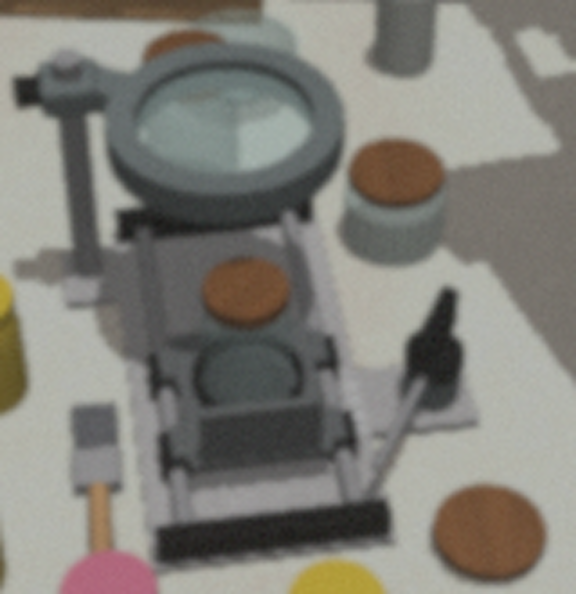

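```bash
cat > h.py <<'E'
import numpy as np,pickle
d=pickle.load(open("s0.pkl","rb"))
def ray(n,u,v,D=d):
    s=D[n];R=np.array(s["R"]);t=np.array(s["t"]).ravel()
    w=R.T@np.array([(u-s["cx"])/s["fx"],(v-s["cy"])/s["fy"],1]);return -R.T@t,w
def onz(n,u,v,z,D=d):
    c,w=ray(n,u,v,D);return c+w*(z-c[2])/w[2]
def tri(a,b,n1="top",n2="side",D=d):
    c1,w1=ray(n1,*a,D);c2,w2=ray(n2,*b,D)
    k=np.linalg.lstsq(np.c_[w1,-w2],c2-c1,rcond=None)[0];p,q=c1+k[0]*w1,c2+k[1]*w2
    return (p+q)/2,np.linalg.norm(p-q)
T=lambda x,y:(x/4.5+245-.4,y/4.5+185-.4)
S=lambda x,y:(x/3.6+250-.36,y/3.6+170-.36)
def fit(src,dst): # planar rigid
    a=src-src.mean(0);b=dst-dst.mean(0)
    th=np.arctan2((a[:,0]*b[:,1]-a[:,1]*b[:,0]).sum(),(a*b).sum());R=np.array([[np.cos(th),-np.sin(th)],[np.sin(th),np.cos(th)]])
    return th,R,dst.mean(0)-R@src.mean(0)
E
cat > m.py <<'E'
from h import *
import cv2
im=cv2.cvtColor(d["top"]["pixels"],cv2.COLOR_RGB2HSV)
# jar lid brown
m=((im[...,0]<15)&(im[...,1]>110)).astype(np.uint8)
n,l,st,ce=cv2.connectedComponentsWithStats(m)
for i in range(1,n):
    if 60<st[i,4]<2000 and 150<ce[i,1]<350: print("brown",st[i],ce[i].round(1))
lamp=onz("top",*T(476,206),.242)[:2];knob=onz("top",*T(338,488),.110)[:2]
lid=onz("top",*T(291,259),.161)[:2]
src=np.array([[107,0],[-20,-160],[-15,0]])/1e3;dst=np.array([lamp,knob,lid])
th,R,o=fit(src,dst);print("world",dst.round(3),"th",th,o);print("resid mm",((src@R.T+o-dst)*1e3).round(1))
np.savez("stand.npz",th=th,R=R,o=o)
st=lambda p:(np.r_[R.T@(np.array(p[:2])-o),p[2]]*1e3).round(1)
for nm,p,z in [("plate top L far",(180,220),.106),("plate top near",(203,360),.106),("base NL corner",(125,448),.01),("base FL",(97,188),.01),("base NR",(640,338),.01),
 ("blk1 l",(224,393),.045),("blk1 outer l",(229,403),.045),("blk1 outer r",(271,396),.045),("blk2 outer l",(345,377),.045),("blk2 out r",(390,370),.045),
 ("tongue tip",(168,425),.056),("bar -",(385,503),.11),("bar +",(288,477),.11),("squat",(635,435),.085),("lid",(130,550),.02)]:
    print(nm,st(onz("top",*T(*p),z)),onz("top",*T(*p),z).round(3))
for nm,a,b in [("blk1",(229,403),(352,455)),("plate near top",(203,360),(322,402)),("rail end near",(132,440),(390,505)),("bar tip",(385,500),(450,292))]:
    p,e=tri(T(*a),S(*b));print(nm,st(p),p.round(3),"err",e.round(4))
E
python3 m.py
```

```text
brown [475 149  16  88 489] [481.5 194.3]
brown [144 153  27  26 531] [157.1 165.6]
brown [173 153  27  26 527] [186.2 165.6]
brown [203 153  26  26 520] [215.2 165.5]
brown [391 204  28  27 577] [404.3 217.2]
brown [509 229  22   8  66] [519.2 233.7]
brown [298 231  22  23 378] [308.4 242.4]
brown [ 54 239  37  34 998] [ 71.8 255.5]
brown [372 268  27  28 596] [385.1 282. ]
brown [261 295  26  26 555] [273.7 307.5]
brown [  0 296  31  11  81] [ 14.9 299.5]
brown [ 42 300  28  29 158] [ 54.  312.8]
brown [ 66 303  23  17  66] [ 77.1 310.7]
brown [ 14 318  24  24 142] [ 26.5 326.9]
brown [ 54 318  36  30 217] [ 71.8 331.1]
brown [ 45 334  28  27 191] [ 58.6 348. ]
world [[ 0.625 -0.087]
 [ 0.445  0.002]
 [ 0.599  0.033]] th -1.351540861965522 [0.6031787  0.01763138]
resid mm [[ 1.5  0.1]
 [-2.1  0.8]
 [ 0.6 -0.9]]
plate top L far [-86.8  49.6 106. ] [0.633 0.113 0.106]
plate top near [-91.8 -50.6 106. ] [0.534 0.096 0.106]
base NL corner [-168.1  -95.9   10. ] [0.473 0.161 0.01 ]
base FL [-148.4  100.4   10. ] [0.669 0.184 0.01 ]
base NR [ 226.5 -100.2   10. ] [ 0.555 -0.225  0.01 ]
blk1 l [-85.5 -73.6  45. ] [0.513 0.085 0.045]
blk1 outer l [-83.4 -81.6  45. ] [0.505 0.081 0.045]
blk1 outer r [-52.4 -83.3  45. ] [0.51  0.051 0.045]
blk2 outer l [  3.4 -81.6  45. ] [ 0.524 -0.003  0.045]
blk2 out r [ 36.7 -83.8  45. ] [ 0.529 -0.036  0.045]
tongue tip [-129.4  -87.8   56. ] [0.489 0.125 0.056]
bar - [  10.7 -175.3  110. ] [ 0.434 -0.031  0.11 ]
bar + [ -51.  -143.1  110. ] [0.452 0.036 0.11 ]
squat [ 194.7 -168.2   85. ] [ 0.481 -0.209  0.085]
lid [-178.8 -170.1   20. ] [0.398 0.155 0.02 ]
blk1 [-84.3 -78.   16.9] [0.509 0.083 0.017] err 0.0052
plate near top [-91.9 -48.8  97.9] [0.536 0.097 0.098] err 0.0027
rail end near [-158.6  -92.    40.5] [0.479 0.152 0.041] err 0.0004
bar tip [  11.  -174.7  102. ] [ 0.435 -0.031  0.102] err 0.0024
```

```bash
python3 - <<'E'
import cv2
from h import *
a=cv2.imread("pics/side0.png")[20:150,380:480];cv2.imwrite("pics/grip.png",cv2.resize(cv2.convertScaleAbs(a,alpha=1.6,beta=20),None,fx=4.5,fy=4.5,interpolation=cv2.INTER_CUBIC))
s=d["side"];R=np.array(s["R"])
for z in (0,.06,.112,.172,.191):
    X=np.array([.2553,-.5704,.4043-z]);c=R@X+np.array(s["t"]).ravel();u,v=c[:2]/c[2]*s["fx"]+[s["cx"],s["cy"]];print(z,(u-380)*4.5,(v-20)*4.5,"px/m",s["fx"]/c[2]*4.5)
E
```

```text
0 233.16281687821458 264.6886432387187 px/m 1318.3328632381524
0.06 222.10659199774344 338.05113174613444 px/m 1286.4163353910367
0.112 212.94865974978148 398.81768692714434 px/m 1259.9796987656048
0.172 202.83869971354727 465.9013284944153 px/m 1230.794798447627
0.191 199.73414017770804 486.5013267515858 px/m 1221.832719442373
```

View pics/grip.png

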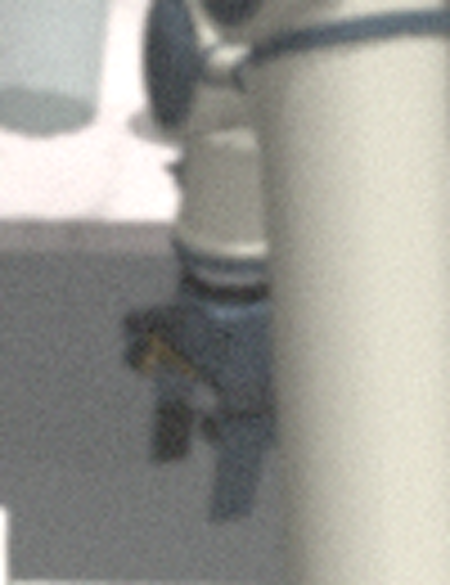

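Top view: the wanted jar is the brown-lidded one at (309,242) in the carriage nest. The yellow jars (255,180), (316,175), (228,271) and pink jar (228,221) are look-alikes. The crop confirmed the nest and push plate. The knob is at (320,293), the lamp at (351,231).

The moves cannot tilt the tool. I'll therefore push with an open, upright hand: one finger's back leads by 59 mm, and the slim flange region sits level with the lamp.

play_rows(
  motion=[
    {"tx": 0.9,"ty": 2.3,"tz": 3,"roll": -0.04,"hand": -1},
    {"tx": 1.8,"ty": 4.6,"tz": 6,"roll": -0.08,"hand": -1},
    {"tx": 2.6,"ty": 7,"tz": 9,"roll": -0.12,"hand": -1},
    {"tx": 3.5,"ty": 9.3,"tz": 12,"roll": -0.16,"hand": -1},
    {"tx": 4.4,"ty": 11.7,"tz": 15,"roll": -0.2,"hand": -1},
  ],
)

```text
time: 0.57
tool_pos: [0.2994, -0.4522, 0.5559]
ee_rot: [-0.0, 0.994, 0.109, -0.0]
wrist_force: [0.9, -0.5, 0.3]
grip_width: 1.0
gripper_force: 0.0
```

play_rows(
  motion=[
    {"tx": 1.4,"ty": 3.7,"tz": 0,"roll": 0,"hand": -1},
    {"tx": 2.8,"ty": 7.4,"tz": 0,"roll": 0,"hand": -1},
    {"tx": 4.2,"ty": 11.1,"tz": 0,"roll": 0,"hand": -1},
    {"tx": 5.6,"ty": 14.8,"tz": 0,"roll": 0,"hand": -1},
    {"tx": 7,"ty": 18.5,"tz": 0,"roll": 0,"hand": -1},
  ],
)

```text
time: 0.98
tool_pos: [0.3694, -0.2666, 0.5547]
ee_rot: [-0.0, 0.994, 0.11, 0.0]
wrist_force: [2.6, -0.3, 0.9]
grip_width: 1.001
gripper_force: 0.0
```

play_rows(
  motion=[
    {"tx": 1.4,"ty": 3.7,"tz": 0,"roll": 0,"hand": -1},
    {"tx": 2.8,"ty": 7.4,"tz": 0,"roll": 0,"hand": -1},
    {"tx": 4.2,"ty": 11.1,"tz": 0,"roll": 0,"hand": -1},
    {"tx": 5.6,"ty": 14.8,"tz": 0,"roll": 0,"hand": -1},
    {"tx": 7,"ty": 18.5,"tz": 0,"roll": 0,"hand": -1},
  ],
)

```text
time: 1.4
tool_pos: [0.4394, -0.0815, 0.5548]
ee_rot: [0.0, 0.994, 0.11, 0.0]
wrist_force: [1.9, -1.6, 0.6]
grip_width: 1.001
gripper_force: 0.0
```

play_rows(
  motion=[
    {"tx": 1.4,"ty": 3.7,"tz": 0,"roll": 0,"hand": -1},
    {"tx": 2.8,"ty": 7.4,"tz": 0,"roll": 0,"hand": -1},
    {"tx": 4.2,"ty": 11.1,"tz": 0,"roll": 0,"hand": -1},
    {"tx": 5.6,"ty": 14.8,"tz": 0,"roll": 0,"hand": -1},
    {"tx": 7,"ty": 18.5,"tz": 0,"roll": 0,"hand": -1},
  ],
)

```text
time: 1.82
tool_pos: [0.5094, 0.1037, 0.5547]
ee_rot: [0.0, 0.994, 0.11, -0.0]
wrist_force: [1.1, -1.5, 1.0]
grip_width: 0.998
gripper_force: 0.0
```

play_rows(
  motion=[
    {"tx": 1,"ty": 3.5,"tz": 0,"roll": 0,"hand": -1},
    {"tx": 2.0,"ty": 7,"tz": -1,"roll": 0,"hand": -1},
    {"tx": 2.0,"ty": 7,"tz": -5,"roll": 0,"hand": -1},
    {"tx": 2.0,"ty": 7,"tz": -9,"roll": 0,"hand": -1},
    {"tx": 2.0,"ty": 7,"tz": -13,"roll": 0,"hand": -1},
  ],
)

```text
time: 2.23
tool_pos: [0.529, 0.1723, 0.4232]
ee_rot: [-0.0, 0.994, 0.111, 0.0]
wrist_force: [1.0, 0.5, 0.1]
grip_width: 1.0
gripper_force: 0.0
```

play_rows(
  motion=[
    {"tx": 0,"ty": 0,"tz": -4,"roll": 0,"hand": -1},
    {"tx": 0,"ty": 0,"tz": -8,"roll": 0,"hand": -1},
    {"tx": 0,"ty": 0,"tz": -12,"roll": 0,"hand": -1},
    {"tx": 0,"ty": 0,"tz": -12,"roll": 0,"hand": -1},
  ],
)

```text
time: 2.57
tool_pos: [0.5271, 0.171, 0.2984]
ee_rot: [0.001, 0.994, 0.11, -0.005]
wrist_force: [-2.0, -0.1, -1.5]
grip_width: 1.004
gripper_force: 0.0
```

```bash
python3 - <<'E'
from rig import robot
import cv2,numpy as np,pickle
d={}
for n in("side","top"):
    s=robot.snapshot(n);d[n]=s
pickle.dump(d,open("s1.pkl","wb"))
a=d["side"]["pixels"][110:340,230:430,::-1];b=d["top"]["pixels"][150:330,220:420,::-1]
a=cv2.resize(a,(478,550),interpolation=cv2.INTER_CUBIC)
b=cv2.resize(b,None,fx=1.6,fy=1.6,interpolation=cv2.INTER_CUBIC);b=cv2.copyMakeBorder(b,0,550-b.shape[0],0,0,cv2.BORDER_CONSTANT)
cv2.imwrite("pics/p1.png",cv2.convertScaleAbs(np.hstack([a,b]),alpha=1.4))
z=np.load("stand.npz");p=robot.observe()["tool_pos"];print(z["R"].T@(p[:2]-z["o"]),p)
E
```

```text
[-0.16628734 -0.0386516 ] [0.52928445 0.17153091 0.30473082]
```

View pics/p1.png

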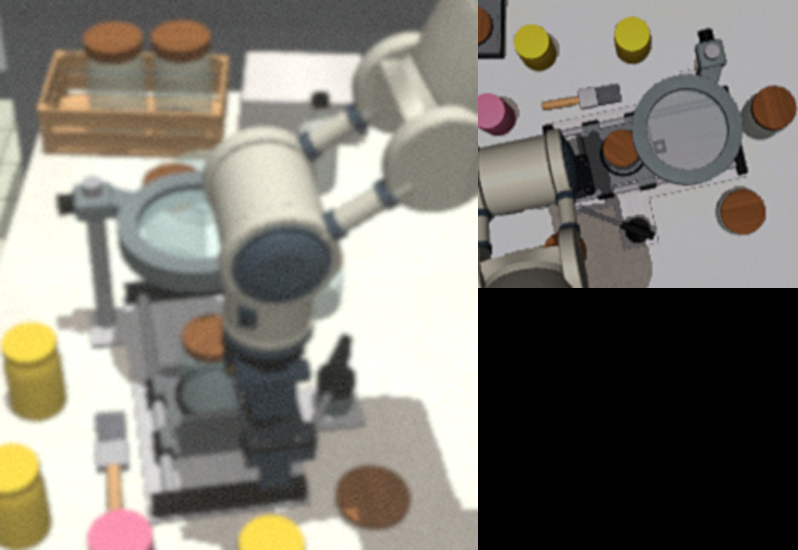

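The side view shows the lead finger in the gap between the left rail (210,495) and the push plate (205,440), with the tongue, lid and lamp all clear. I'll lower and push gently.

play_rows(
  motion=[
    {"tx": 0,"ty": 0,"tz": -3,"roll": 0,"hand": -1},
    {"tx": 0,"ty": 0,"tz": -5.5,"roll": 0,"hand": -1},
    {"tx": 0,"ty": 0,"tz": -6.3,"roll": 0,"hand": -1},
    {"tx": 0,"ty": 0,"tz": -6.3,"roll": 0,"hand": -1},
  ],
)

```text
time: 3.0
tool_pos: [0.5297, 0.1716, 0.2424]
ee_rot: [-0.0, 0.994, 0.11, 0.0]
wrist_force: [-0.9, 0.0, 0.1]
grip_width: 1.001
gripper_force: 0.0
```

play_rows(
  motion=[
    {"tx": 0.1,"ty": -0.5,"tz": 0,"roll": 0,"hand": -1},
    {"tx": 0.2,"ty": -1.0,"tz": 0,"roll": 0,"hand": -1},
    {"tx": 0.3,"ty": -1.5,"tz": 0,"roll": 0,"hand": -1},
    {"tx": 0.5,"ty": -2.2,"tz": 0,"roll": 0,"hand": -1},
    {"tx": 0.7,"ty": -3,"tz": 0,"roll": 0,"hand": -1},
  ],
)

```text
time: 3.42
tool_pos: [0.5367, 0.1409, 0.2426]
ee_rot: [-0.0, 0.994, 0.11, 0.001]
wrist_force: [-0.1, 2.6, 1.7]
grip_width: 0.999
gripper_force: 1.5
```

play_rows(
  motion=[
    {"tx": 0.2,"ty": -0.9,"tz": 0,"roll": 0,"hand": -1},
    {"tx": 0.4,"ty": -1.8,"tz": 0,"roll": 0,"hand": -1},
    {"tx": 0.6,"ty": -2.7,"tz": 0,"roll": 0,"hand": -1},
    {"tx": 0.8,"ty": -3.6,"tz": 0,"roll": 0,"hand": -1},
    {"tx": 1.0,"ty": -4.5,"tz": 0,"roll": 0,"hand": -1},
  ],
)

```text
time: 3.83
tool_pos: [0.5465, 0.0955, 0.2417]
ee_rot: [-0.0, 0.994, 0.11, -0.0]
wrist_force: [0.2, 3.1, 2.3]
grip_width: 1.0
gripper_force: 1.6
```

```bash
python3 - <<'E'
from rig import robot
import cv2,numpy as np,pickle
d={}
for n in("side","top"):
    s=robot.snapshot(n);d[n]=s
a=d["side"]["pixels"][110:340,230:430,::-1];b=d["top"]["pixels"][150:330,220:420,::-1]
a=cv2.resize(a,(478,550),interpolation=cv2.INTER_CUBIC)
b=cv2.resize(b,None,fx=1.6,fy=1.6,interpolation=cv2.INTER_CUBIC);b=cv2.copyMakeBorder(b,0,550-b.shape[0],0,0,cv2.BORDER_CONSTANT)
cv2.imwrite("pics/p2.png",cv2.convertScaleAbs(np.hstack([a,b]),alpha=1.4))
z=np.load("stand.npz");p=robot.observe()["tool_pos"];print(z["R"].T@(p[:2]-z["o"]),p,robot.observe()["wrist_force"])
E
```

```text
[-0.08781085 -0.03840449] [0.54659451 0.09498692 0.24157192] [-0.7256035  -0.83600276 -0.57358834]
```

View pics/p2.png

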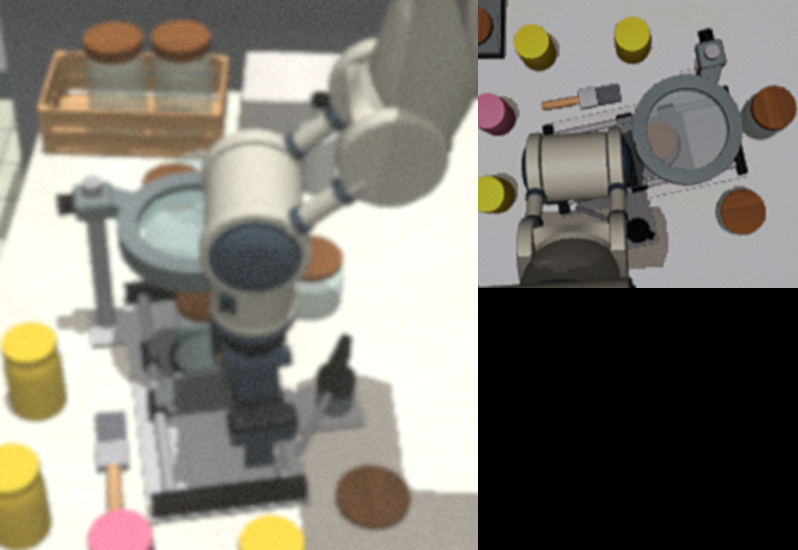

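The carriage is about 71 mm along, the jar upright, and the lamp clear. On to the detent.

play_rows(
  motion=[
    {"tx": 0.15,"ty": -0.7,"tz": 0,"roll": 0,"hand": -1},
    {"tx": 0.3,"ty": -1.4,"tz": 0,"roll": 0,"hand": -1},
    {"tx": 0.45,"ty": -2.0,"tz": 0,"roll": 0,"hand": -1},
    {"tx": 0.55,"ty": -2.4,"tz": 0,"roll": 0,"hand": -1},
    {"tx": 0.6,"ty": -2.7,"tz": 0,"roll": 0,"hand": -1},
  ],
)

```text
time: 4.35
tool_pos: [0.5524, 0.069, 0.2416]
ee_rot: [0.0, 0.994, 0.11, -0.0]
wrist_force: [-1.3, 1.8, -0.9]
grip_width: 0.999
gripper_force: 0.7
```

play_rows(
  motion=[
    {"tx": 0.06,"ty": -0.3,"tz": 0,"roll": 0,"hand": -1},
    {"tx": 0.13,"ty": -0.6,"tz": 0,"roll": 0,"hand": -1},
    {"tx": 0.2,"ty": -0.9,"tz": 0,"roll": 0,"hand": -1},
    {"tx": 0.2,"ty": -0.9,"tz": 0,"roll": 0,"hand": -1},
  ],
)

```text
time: 4.68
tool_pos: [0.5543, 0.0603, 0.2417]
ee_rot: [-0.0, 0.994, 0.11, -0.0]
wrist_force: [-1.7, 1.9, -0.6]
grip_width: 1.002
gripper_force: 1.3
```

play_rows(
  motion=[
    {"tx": 0.06,"ty": -0.3,"tz": 0,"roll": 0,"hand": -1},
    {"tx": 0.1,"ty": -0.5,"tz": 0,"roll": 0,"hand": -1},
    {"tx": 0.1,"ty": -0.5,"tz": 0,"roll": 0,"hand": -1},
  ],
)

```text
time: 4.93
tool_pos: [0.5554, 0.0553, 0.2417]
ee_rot: [0.0, 0.994, 0.11, 0.0]
wrist_force: [0.2, -0.2, 0.2]
grip_width: 1.002
gripper_force: 0.3
```

play_rows(
  motion=[
    {"tx": 0.06,"ty": -0.3,"tz": 0,"roll": 0,"hand": -1},
    {"tx": 0.1,"ty": -0.5,"tz": 0,"roll": 0,"hand": -1},
    {"tx": 0.1,"ty": -0.5,"tz": 0,"roll": 0,"hand": -1},
  ],
)

```text
time: 5.18
tool_pos: [0.5566, 0.0501, 0.2418]
ee_rot: [0.0, 0.994, 0.11, 0.0]
wrist_force: [-0.1, 0.3, -0.6]
grip_width: 1.004
gripper_force: 0.0
```

```bash
python3 - <<'E'
from rig import robot
import cv2,numpy as np,pickle
s=robot.snapshot("side");d={"side":s,"top":robot.snapshot("top")};pickle.dump(d,open("s2.pkl","wb"))
a=s["pixels"][190:330,270:400,::-1];a=cv2.resize(a,None,fx=4,fy=4,interpolation=cv2.INTER_CUBIC)
cv2.imwrite("pics/p3.png",cv2.convertScaleAbs(a,alpha=1.4))
z=np.load("stand.npz");o=robot.observe();p=o["tool_pos"];print(z["R"].T@(p[:2]-z["o"]),p,o["wrist_force"])
# predicted side pixels of the plate's upper edge for travel .10,.112,.122
R=np.array(s["R"]);t=np.array(s["t"]).ravel()
for tr in(.1,.112,.122):
  for y in(-.05,.05):
    w=z["R"]@[-.1+tr,y]+z["o"];c=R@np.r_[w,.106]+t;uv=c[:2]/c[2]*s["fx"]+[s["cx"],s["cy"]];print(tr,y,((uv-[270,190])*4).round(0))
E
```

```text
[-0.0420756  -0.03850908] [0.55643998 0.05032384 0.24179006] [ 0.32331848 -0.1193045   0.19147501]
0.1 -0.05 [259. 268.]
0.1 0.05 [128. 283.]
0.112 -0.05 [256. 257.]
0.112 0.05 [126. 271.]
0.122 -0.05 [254. 247.]
0.122 0.05 [124. 262.]
```

View pics/p3.png

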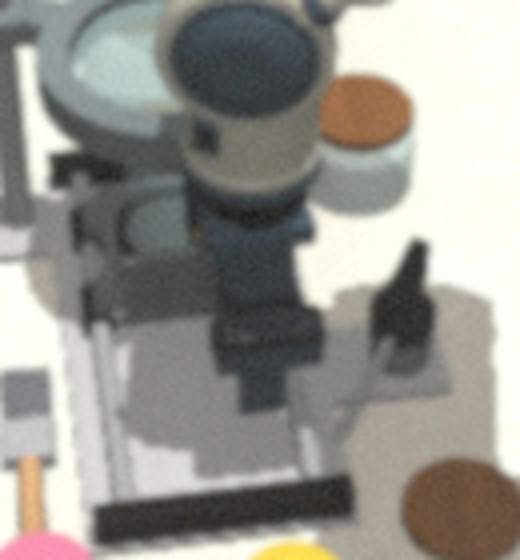

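The push plate's top left corner at (120,262) matches the 0.122 prediction (124,262), and the contact force is zero. So the carriage has snapped home. I'll retreat, rise, and go to the knob.

play_rows(
  motion=[
    {"tx": -0.3,"ty": 1.5,"tz": 0,"roll": 0,"hand": -1},
    {"tx": -0.9,"ty": 4.2,"tz": 0,"roll": 0,"hand": -1},
    {"tx": -1.4,"ty": 6.5,"tz": 0,"roll": 0,"hand": -1},
    {"tx": -1.4,"ty": 6.5,"tz": 3.5,"roll": 0,"hand": -1},
    {"tx": -1.4,"ty": 6.5,"tz": 7.5,"roll": 0,"hand": -1},
  ],
)

```text
time: 5.7
tool_pos: [0.5412, 0.1167, 0.3155]
ee_rot: [-0.0, 0.994, 0.111, -0.003]
wrist_force: [1.3, 0.0, 0.3]
grip_width: 1.003
gripper_force: 0.0
```

play_rows(
  motion=[
    {"tx": 0,"ty": 0,"tz": 4,"roll": 0.1,"hand": -1},
    {"tx": -2,"ty": -2,"tz": 4,"roll": 0.22,"hand": -1},
    {"tx": -4,"ty": -4,"tz": 4,"roll": 0.34,"hand": -1},
    {"tx": -6,"ty": -6,"tz": 4,"roll": 0.46,"hand": -1},
    {"tx": -8,"ty": -8,"tz": 4,"roll": 0.58,"hand": -1},
  ],
)

```text
time: 6.12
tool_pos: [0.4612, 0.035, 0.3569]
ee_rot: [0.0, 0.92, 0.393, 0.0]
wrist_force: [0.2, -0.5, -0.7]
grip_width: 1.0
gripper_force: 0.0
```

play_rows(
  motion=[
    {"tx": -1,"ty": -1.5,"tz": 0,"roll": 0.12,"hand": -1},
    {"tx": -2,"ty": -3,"tz": 0,"roll": 0.24,"hand": -1},
    {"tx": -2,"ty": -3,"tz": 0,"roll": 0.36,"hand": -1},
    {"tx": -2,"ty": -3,"tz": 0,"roll": 0.48,"hand": -1},
    {"tx": -2,"ty": -3,"tz": 0,"roll": 0.51,"hand": -1},
  ],
)

```text
time: 6.53
tool_pos: [0.4421, 0.0052, 0.3569]
ee_rot: [0.0, 0.791, 0.612, 0.0]
wrist_force: [-0.5, 0.3, 0.6]
grip_width: 0.996
gripper_force: 0.0
```

```bash
python3 - <<'E'
from rig import robot
import cv2,numpy as np
s=robot.snapshot("wrist");o=robot.observe();print(o["tool_pos"],o["ee_rot"],o["q"])
a=s["pixels"][:,:,::-1].copy()
R=np.array(s["R"]);t=np.array(s["t"]).ravel()
for x in([.445,.002,.11],[.452,.036,.11],[.434,-.031,.11]):
    c=R@x+t;uv=c[:2]/c[2]*s["fx"]+[s["cx"],s["cy"]];print(uv.round(0));cv2.circle(a,tuple(int(v) for v in uv),4,(0,0,255),1)
cv2.imwrite("pics/p4.png",cv2.convertScaleAbs(a,alpha=1.4))
import pickle;pickle.dump({"wrist":s},open("s3.pkl","wb"))
E
```

```text
[0.44218873 0.00534562 0.3568593 ] [1.36854382e-04 7.91283762e-01 6.11449085e-01 7.98595452e-05] [-1.23066926e-01  3.04282371e-01  1.83870272e+00 -9.75109543e-05
  9.98301447e-01  1.32000980e-01]
[327. 266.]
[324. 203.]
[322. 325.]
```

View pics/p4.png

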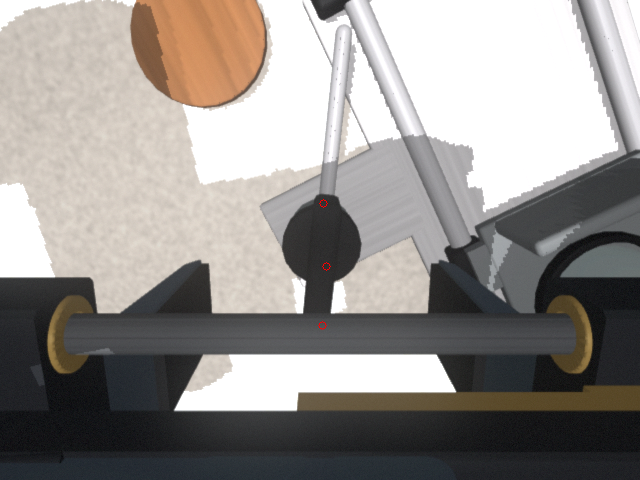

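```bash
python3 - <<'E'
from h import *
D=pickle.load(open("s3.pkl","rb"))
a=onz("wrist",326,196,.11,D)[:2];b=onz("wrist",317,310,.11,D)[:2]
v=(a-b)/np.linalg.norm(a-b);print(a,b,np.degrees(np.arctan2(v[1],v[0])),"centre",a-.035*v)
c=onz("wrist",344,30,.056,D)[:2];e=onz("wrist",328,190,.056,D)[:2];w=c-e;print("tongue",np.degrees(np.arctan2(w[1],w[0])),c-.14*w/np.linalg.norm(w))
E
```

```text
[0.45416244 0.0394584 ] [ 0.43349726 -0.0213542 ] 71.2313438362687 centre [0.44290127 0.00631951]
tongue 70.08317734876714 [ 0.44011855 -0.00639638]
```

play_rows(
  motion=[
    {"tx": 0.1,"ty": -0.1,"tz": -3,"roll": -0.07,"hand": -1},
    {"tx": 0.1,"ty": -0.1,"tz": -6,"roll": -0.07,"hand": -1},
    {"tx": 0.1,"ty": -0.1,"tz": -8.5,"roll": -0.07,"hand": -1},
    {"tx": 0.1,"ty": -0.1,"tz": -9.2,"roll": -0.07,"hand": -1},
    {"tx": 0.1,"ty": -0.1,"tz": -9.2,"roll": -0.07,"hand": -1},
  ],
)

```text
time: 7.0
tool_pos: [0.443, 0.0046, 0.2635]
ee_rot: [-0.001, 0.814, 0.581, -0.001]
wrist_force: [-0.3, -0.1, -0.3]
grip_width: 0.998
gripper_force: 0.0
```

play_rows(
  motion=[
    {"tx": 0,"ty": 0,"tz": 0,"roll": 0,"hand": 1},
    {"tx": 0,"ty": 0,"tz": 0,"roll": 0,"hand": 1},
    {"tx": 0,"ty": 0,"tz": 0,"roll": 0,"hand": 1},
    {"tx": 0,"ty": 0,"tz": 0,"roll": 0,"hand": 1},
    {"tx": 0,"ty": 0,"tz": 0,"roll": 0,"hand": 1},
  ],
  squeeze=30,
)

```text
time: 7.42
tool_pos: [0.4435, 0.0045, 0.2654]
ee_rot: [0.0, 0.814, 0.581, 0.001]
wrist_force: [-0.1, -0.9, 0.1]
grip_width: 0.666
gripper_force: 0.0
```

play_rows(
  motion=[
    {"tx": 0,"ty": 0,"tz": 0,"roll": 0,"hand": 1},
    {"tx": 0,"ty": 0,"tz": 0,"roll": 0,"hand": 1},
    {"tx": 0,"ty": 0,"tz": 0,"roll": 0,"hand": 1},
    {"tx": 0,"ty": 0,"tz": 0,"roll": 0,"hand": 1},
    {"tx": 0,"ty": 0,"tz": 0,"roll": 0,"hand": 1},
  ],
)

```text
time: 7.83
tool_pos: [0.4433, 0.0045, 0.2647]
ee_rot: [-0.0, 0.814, 0.581, -0.0]
wrist_force: [0.2, -0.3, 0.4]
grip_width: 0.301
gripper_force: 0.0
```

play_rows(
  motion=[
    {"tx": 0,"ty": 0,"tz": 0,"roll": 0,"hand": 1},
    {"tx": 0,"ty": 0,"tz": 0,"roll": 0,"hand": 1},
    {"tx": 0,"ty": 0,"tz": 0,"roll": 0,"hand": 1},
    {"tx": 0,"ty": 0,"tz": 0,"roll": 0,"hand": 1},
  ],
)

```text
time: 8.17
tool_pos: [0.4434, 0.0045, 0.2647]
ee_rot: [0.0, 0.814, 0.581, 0.0]
wrist_force: [1.5, 0.3, -1.4]
grip_width: 0.178
gripper_force: 30.0
```

play_rows(
  motion=[
    {"tx": 0,"ty": 0,"tz": 0,"roll": -0.06,"hand": 1},
    {"tx": 0,"ty": 0,"tz": 0,"roll": -0.14,"hand": 1},
    {"tx": 0,"ty": 0,"tz": 0,"roll": -0.22,"hand": 1},
    {"tx": 0,"ty": 0,"tz": 0,"roll": -0.3,"hand": 1},
  ],
)

```text
time: 8.5
tool_pos: [0.4439, 0.0043, 0.2647]
ee_rot: [0.001, 0.892, 0.452, 0.001]
wrist_force: [5.6, -4.4, -6.9]
grip_width: 0.174
gripper_force: 30.0
```

play_rows(
  motion=[
    {"tx": 0,"ty": 0,"tz": 0,"roll": -0.09,"hand": 1},
    {"tx": 0,"ty": 0,"tz": 0,"roll": -0.18,"hand": 1},
    {"tx": 0,"ty": 0,"tz": 0,"roll": -0.27,"hand": 1},
    {"tx": 0,"ty": 0,"tz": 0,"roll": -0.36,"hand": 1},
    {"tx": 0,"ty": 0,"tz": 0,"roll": -0.45,"hand": 1},
  ],
)

```text
time: 8.92
tool_pos: [0.4445, 0.0037, 0.2648]
ee_rot: [0.001, 0.97, 0.241, 0.001]
wrist_force: [8.4, -16.0, -9.2]
grip_width: 0.173
gripper_force: 30.0
```

play_rows(
  motion=[
    {"tx": 0,"ty": 0,"tz": 0,"roll": -0.09,"hand": 1},
    {"tx": 0,"ty": 0,"tz": 0,"roll": -0.18,"hand": 1},
    {"tx": 0,"ty": 0,"tz": 0,"roll": -0.27,"hand": 1},
    {"tx": 0,"ty": 0,"tz": 0,"roll": -0.34,"hand": 1},
    {"tx": 0,"ty": 0,"tz": 0,"roll": -0.42,"hand": 1},
  ],
)

```text
time: 9.33
tool_pos: [0.4447, 0.0031, 0.2648]
ee_rot: [0.002, 0.999, 0.034, 0.002]
wrist_force: [7.8, -29.2, -11.1]
grip_width: 0.168
gripper_force: 30.0
```

```bash
python3 -c "
from rig import robot
o=robot.observe();print(o)"
```

```text
{'time': 9.3333, 'q': array([-0.1265    ,  0.46536023,  1.93560303, -0.00406376,  0.73697241,
        1.37868363]), 'qvel': array([-3.08475713e-03, -3.09512118e-04,  6.24051100e-04, -3.24148229e-03,
        1.32380549e-03,  9.66048118e-01]), 'joint_torque': array([ 12.91619629, -70.25454283, -13.88627172,   6.56425998,
         3.40524338,  -3.27123441]), 'tool_pos': array([0.44470459, 0.00307732, 0.26481851]), 'ee_rot': array([0.00164101, 0.99940892, 0.03430166, 0.00158828]), 'wrist_force': array([  7.80894833, -29.1812211 , -11.05338493]), 'wrist_torque': array([-5.31030126, -0.98372488,  0.04350344]), 'gripper_force': 29.988953769207, 'grip_width': 0.16761906553295153}
```

play_rows(
  motion=[
    {"tx": 0.1,"ty": -0.2,"tz": 0,"roll": -0.05,"hand": 1},
    {"tx": 0.1,"ty": -0.3,"tz": 0,"roll": -0.12,"hand": 1},
    {"tx": 0.1,"ty": -0.3,"tz": 0,"roll": -0.16,"hand": 1},
    {"tx": 0.1,"ty": -0.3,"tz": 0,"roll": -0.16,"hand": 1},
  ],
)

```text
time: 9.67
tool_pos: [0.4449, 0.0017, 0.2648]
ee_rot: [-0.0, 0.999, -0.046, 0.001]
wrist_force: [5.3, 5.7, -3.6]
grip_width: 0.182
gripper_force: 30.6
```

```bash
python3 -c "
from rig import robot
import numpy as np
o=robot.observe();e=o['ee_rot'];print(o['wrist_torque'],np.degrees(np.arctan2(2*e[2]**2-1,2*e[1]*e[2])))"
```

```text
[ 0.887722   -0.74856742  1.08809445] -95.23790471386505
```

Torque is up at the end stop. Release, rise and check.

play_rows(
  motion=[
    {"tx": 0,"ty": 0,"tz": 0,"roll": 0.03,"hand": -1},
    {"tx": 0,"ty": 0,"tz": 0,"roll": 0.03,"hand": -1},
    {"tx": 0,"ty": 0,"tz": 0,"roll": 0.03,"hand": -1},
    {"tx": 0,"ty": 0,"tz": 0,"roll": 0.03,"hand": -1},
    {"tx": 0,"ty": 0,"tz": 0,"roll": 0.03,"hand": -1},
  ],
)

```text
time: 10.08
tool_pos: [0.4443, 0.0015, 0.2647]
ee_rot: [-0.0, 1.0, -0.03, -0.0]
wrist_force: [-0.8, 0.7, -1.3]
grip_width: 0.513
gripper_force: 0.0
```

play_rows(
  motion=[
    {"tx": 0,"ty": 0,"tz": 2,"roll": 0,"hand": -1},
    {"tx": 0,"ty": 0,"tz": 5,"roll": 0,"hand": -1},
    {"tx": -2,"ty": 0,"tz": 8,"roll": 0,"hand": -1},
    {"tx": -5,"ty": 0,"tz": 11,"roll": 0,"hand": -1},
    {"tx": -8,"ty": 0,"tz": 14,"roll": 0,"hand": -1},
  ],
)

```text
time: 10.5
tool_pos: [0.3644, 0.0016, 0.4046]
ee_rot: [0.0, 1.0, -0.03, -0.0]
wrist_force: [0.1, -0.4, 0.5]
grip_width: 0.885
gripper_force: 0.0
```

```bash
python3 - <<'E'
from rig import robot
import cv2,numpy as np
a=robot.snapshot("side")["pixels"][160:320,250:400,::-1];b=robot.snapshot("top")["pixels"][170:330,240:420,::-1]
a=cv2.resize(a,(413,440),interpolation=cv2.INTER_CUBIC);b=cv2.resize(b,(385,342),interpolation=cv2.INTER_CUBIC)
b=cv2.copyMakeBorder(b,0,98,0,0,cv2.BORDER_CONSTANT)
cv2.imwrite("pics/p5.png",cv2.convertScaleAbs(np.hstack([a,b]),alpha=1.4))
E
```

```text
(no output)
```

View pics/p5.png

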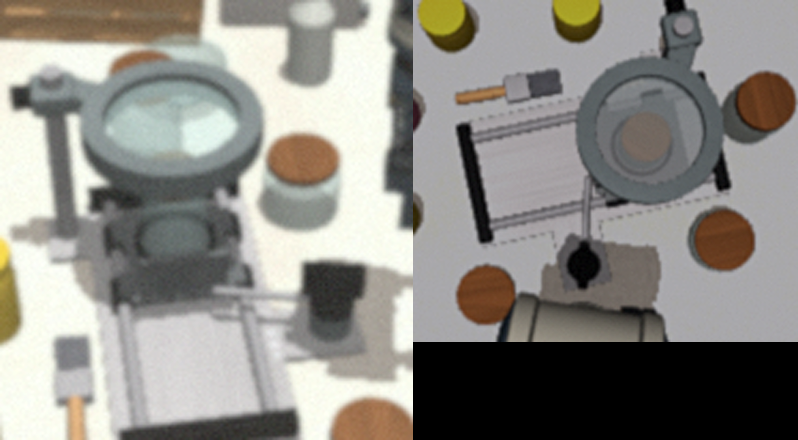

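The tongue (587,178 to 583,262) lies about 75° left of stand x, behind the plate. The jar is in its nest under the lens, the bystanders are in place, and the hand is clear.

```bash
python3 -c "
from rig import robot
print(robot.close_job())"
```

```text
the job is handed in; nothing more can be done
None
```

I handed the job in at about 10.5 s: the carriage is home under the lamp, the knob is against its end stop with the tongue behind the push plate, and the jar, lamp and bystanders look undisturbed, but the hand-in returned no verdict.

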